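# Find the firm plate cushion and complete the glazing rest

### The arm

A 6-joint arm with a two-finger parallel gripper is mounted at the origin on the work surface. World frame = base frame: x ahead of the robot, y to its left, z up, the work surface at z = 0. Lengths are in mm, angles in rad, forces in N, time in s.
With the tool pointing down it reaches from about 325 to 775 mm from the base axis. Payload 5.5 kg.
Tool frame: the origin (TCP) lies at the very end of the fingers, on their centre line; the grasp point (between the pads) lies 19 mm behind it; z points along the fingers, y is the line along which they close (so a half turn about z gives the same grasp; the last joint's range is limited). The gripper opens to 85 mm and grips with 20 to 120 N. Pads are 22 mm wide; open, the fingers measure 114 mm over their backs; the gripper's body (76 mm by 85 mm) begins 54 mm behind the grasp point. The pads swing forward as they close: fully open they stand 13 mm farther back than shut.
Start: joints at [-1.342, 0.091, 1.231, -0, 1.82, -0.057], TCP at [169.154, -575.676, 231.275] pointing down, gripper open.
Joint ranges: [-2.87, 2.87], [-0.86, 2.18], [0.17, 2.46], [-1.51, 4.65], [0.06, 2.69], [-2.65, 2.65]. Speed limits (rad/s): [2.57, 2.57, 3.01, 3.14, 3.14, 3.14].

### API

Orientations are given as a rotation vector (axis times angle).
In Python, from rig import bot, eyes, close_job gives the robot as it stands.
- The arm moves only by the tool arm_command, never from a script. Its argument "increments" is a list of rows, each a list of 3 entries, a list of its own where there are three numbers: the shift along the tool's x, y, z in mm, then the turn about the tool's z in rad, then the finger opening in mm, from 0 to 85.4. In form: [[[dx, dy, dz], yaw, grip], ...]. A call has 1 to 20 rows; each row shifts and turns the commanded pose from where the row before left it, along the tool's axes as they then stand; what a row does not reach is not made up. A row lasts 1/8 s, in which the tool goes at most 62.5 mm and 10.7 degrees, less where a joint would pass 70% of its speed; a pose out of reach is approached as far as the arm can. A call is refused whole if a number of a shift passes 62.5 or a number of a turn 0.188, either way. A call with a gripper value outside its range is refused whole. The fingers move at their own pace and stop on an object; "grip_force" is the grip in N (left out, the last holds). Time passes only in rows, so rows that do not move let the fingers close. It gives the time, the measured TCP pose, the force, the opening and the grip force at its end, in the units of the state.
- bot.sense(): the state, without advancing time (a new reading comes with each control period).
- eyes.capture(name): name is "scene" or "top" or "wrist"; returns a dict with "frame" (480x640x3 uint8, red, green, blue), "fx", "fy", "cx", "cy" (pixels), "R" (3x3) and "t" (3): a world point X has camera coordinates R X + t; the wrist camera has in their place "T_tool_cam" (4x4, takes a point from camera to tool coordinates, whose origin is the TCP and whose axes are the flange's). Camera axes: x right, y down, z forward; pixel columns grow to the right and rows downward; lengths in mm; the calibration is good to about 2 mm. A picture is of the moment at which its call begins: read the wrist's pose just before it. There is no depth.
- close_job(): hands the job in; it is judged then, once.
The state is a dict: "time_s": time; "joint_pos": joint angles; "qd": joint speeds; "tau": joint torques, N m; "tcp_pos": TCP position; "eef_rot": TCP orientation; "force": force on the tool from outside, world axes, zero at the start; "wrist_torque": the same for the moment, N m; "gripper_width": finger opening in mm; "grasp_force": force on a finger pad.
Only numpy, scipy, OpenCV 4.12 (cv2) and the standard library are available. Lean on these libraries where they do the work, as an engineer would, in place of code of your own. Each camera call takes 0.05 s, during which the arm holds its last target. There are 200 camera calls.

### The job

Test the two loose plate cushions by hand feel: press the foam of the left one (left as the robot sees it) straight down by about 12 mm, let it spring back, then do the same to the right one, without crushing either flat. Then stand the firmer of the two upright in the empty blue-ringed place on the round plywood rest and prove it there with one more press of about 12 mm; leave the soft one standing where it is.

Things in the scene. Friction and masses are not known exactly. Their poses are not given: they have to be found in the camera images.
- pad_1: a plate cushion standing on the table: a hard black rubber cup 52 mm across and 28 mm high, with a beige foam cushion 42 mm across rising out of it to 52 mm above the underside. Origin: centre of the underside, z up along its axis. About 150 g. Take it by the black cup. pad_1 and pad_2 look the same; one is firm and one is perished soft, and either may be the left one
- pad_2: a plate cushion standing on the table: a hard black rubber cup 52 mm across and 28 mm high, with a beige foam cushion 42 mm across rising out of it to 52 mm above the underside. Origin: centre of the underside, z up along its axis. About 150 g. Take it by the black cup. Same look as pad_1
- squeeze_1 (a joint): how far the foam of pad_1 is pressed down into its cup, m: 0 at rest, hard stop at 0.020; springs back. At 0.012 a firm cushion resists with about 12 N, a soft one with about 3 N
- squeeze_2 (a joint): how far the foam of pad_2 is pressed down into its cup, m: 0 at rest, hard stop at 0.020; springs back. At 0.012 a firm cushion resists with about 12 N, a soft one with about 3 N
- empty_place (a point): centre of the empty place on the rest, on its top face, 18 mm above the table: a blue ring 68 mm across. The rest is a fixed round plywood board 250 mm across and 18 mm thick whose centre lies 75 mm from here along this point's +x; two fixed cushions, the same as the loose ones, stand on it 130 mm from here, at (112, 65) and (112, -65) mm in this point's x and y
Things that resemble listed ones, but are neither listed nor needed, are in the scene too. What is shaped like the pad_2 but turquoise is not meant. What is shaped like the pad_1 but purple is not meant.

How it is judged (in metres and radians):
On the way, in this order (a step that is already met when the one before it is completed fails the run):
1. the left cushion is pressed down by more than 8 mm (((value of joint squeeze_1 above 0.008 m and world y of pad_1 above 0.175 m) or (value of joint squeeze_2 above 0.008 m and world y of pad_2 above 0.175 m))), for 0.1 s.
2. then the right cushion is pressed down by more than 8 mm (((value of joint squeeze_1 above 0.008 m and world y of pad_1 below 0.175 m) or (value of joint squeeze_2 above 0.008 m and world y of pad_2 below 0.175 m))), for 0.1 s.
3. then the cushion standing in the empty place is pressed down by the fingers by more than 8 mm and resists with more than 7 N, as only the firm one can (((horizontal distance between pad_1 and empty_place below 0.018 m and z of pad_1 in the frame of empty_place between -0.006 and 0.006 m and value of joint squeeze_1 above 0.008 m and contact force between the fingers and pad_1 above 7 N) or (horizontal distance between pad_2 and empty_place below 0.018 m and z of pad_2 in the frame of empty_place between -0.006 and 0.006 m and value of joint squeeze_2 above 0.008 m and contact force between the fingers and pad_2 above 7 N))), for 0.1 s.
At the end, for the whole second after the job is handed in: The firm cushion stands upright (within 10 degrees) and at rest on the rest, within 18 mm of the centre of the empty ringed place; the soft cushion stands upright within 30 mm of where it started (((horizontal distance between pad_1 and empty_place below 0.018 m and z of pad_1 in the frame of empty_place between -0.006 and 0.006 m and distance of pad_2 from where it was at the start of the episode below 0.03 m and angle between each of pad_1, pad_2's own z axis and vertical below 0.17 rad and linear speed of each of pad_1, pad_2 below 0.02 m/s) or (horizontal distance between pad_2 and empty_place below 0.018 m and z of pad_2 in the frame of empty_place between -0.006 and 0.006 m and distance of pad_1 from where it was at the start of the episode below 0.03 m and angle between each of pad_2, pad_1's own z axis and vertical below 0.17 rad and linear speed of each of pad_2, pad_1 below 0.02 m/s))); the robot touches nothing.
It fails at once if a cushion is crushed flat (pressed by more than 17 mm) (value of joint any of squeeze_1, squeeze_2 above 0.017 m).
It also fails if it takes over 69 s, if anything falls off the work surface, if the arm or the gripper's body presses on something with over 40 N, if the wrist force passes 120 N, or if a joint passes its speed limit or range.

## Working session

There is one attempt and no reset: what is moved stays moved. The work goes in short steps, Python scripts to look and compute and a tool call to move; the robot and the scene stay as the last step left them, time stands still between calls to the robot, and variables do not carry over. Pictures are saved under pics/ and viewed, at most 10 in all, crops included, and the job is handed in when it is done.

Besides the shell and the picture viewer there is one more tool, called after "Request:" as name(argument=value, ...) on one line, values as JSON. arm_command: Moves the arm, as the interface text tells. Its arguments: {"type":"object","properties":{"increments":{"type":"array"},"grip_force":{"type":"number"}},"required":["increments"]}

```bash
mkdir -p pics; cat > h.py <<'E'
import numpy as np, cv2, pickle
from rig import bot, eyes, close_job
def snap(n,f):
    s=bot.sense(); c=eyes.capture(n); cv2.imwrite(f'pics/{f}.png',cv2.cvtColor(c['frame'],cv2.COLOR_RGB2BGR)); pickle.dump((s,c),open(f'pics/{f}.pkl','wb')); return s,c
def cam(s,c):
    if 'R' in c: return np.array(c['R']),np.array(c['t'])
    T=np.eye(4);T[:3,:3]=cv2.Rodrigues(np.array(s['eef_rot'],float))[0];T[:3,3]=s['tcp_pos']
    M=np.linalg.inv(T@np.array(c['T_tool_cam']));return M[:3,:3],M[:3,3]
def ray(s,c,uv,z):
    R,t=cam(s,c);d=R.T@np.array([(uv[0]-c['cx'])/c['fx'],(uv[1]-c['cy'])/c['fy'],1]);o=-R.T@t
    return o+d*(z-o[2])/d[2]
def proj(s,c,X):
    R,t=cam(s,c);p=R@np.array(X,float)+t;return c['fx']*p[0]/p[2]+c['cx'],c['fy']*p[1]/p[2]+c['cy']
E
python3 - <<'E'
from h import *
for n in('scene','top'): s,c=snap(n,n+'0'); R,t=cam(s,c); print(n,c['fx'],-R.T@t,R[2])
print(s)
E
```

```text
scene 471.36721013194875 [982.82678342 -49.6513258  779.90453116] [-0.54295922  0.0579195  -0.83775928]
top 472.40391468857797 [390.2895233  -10.35234156 871.12301991] [ 0.12716368  0.03690025 -0.99119512]
{'time_s': 0.05, 'joint_pos': array([-1.34171482e+00,  9.18777191e-02,  1.23184934e+00, -2.89101125e-06,
        1.81978417e+00, -5.66957047e-02]), 'qd': array([ 1.82746882e-03, -1.51707381e-03, -5.75509714e-05,  7.00487970e-04,
       -9.55592919e-04,  8.35868510e-04]), 'tau': array([ 1.05275230e-03, -4.60558856e+01, -4.19548166e+01, -1.09659966e-04,
        1.10718829e-02,  4.46243064e-06]), 'tcp_pos': array([ 169.08144415, -575.40697918,  230.16019771]), 'eef_rot': array([-3.10768440e+00, -4.47098542e-01,  2.63663806e-04]), 'force': array([-0.25893707, -0.78974096,  0.29791738]), 'wrist_torque': array([-0.0132094 , -0.01253079, -0.0108362 ]), 'grasp_force': 0.0, 'gripper_width': 85.09015117369411}
```

View pics/top0.png

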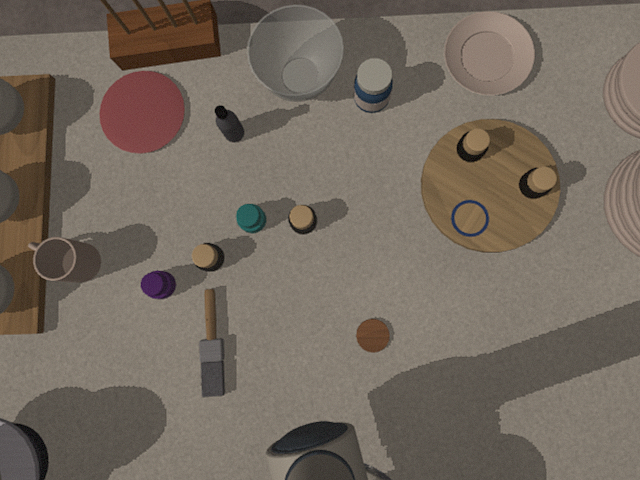

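View pics/scene0.png

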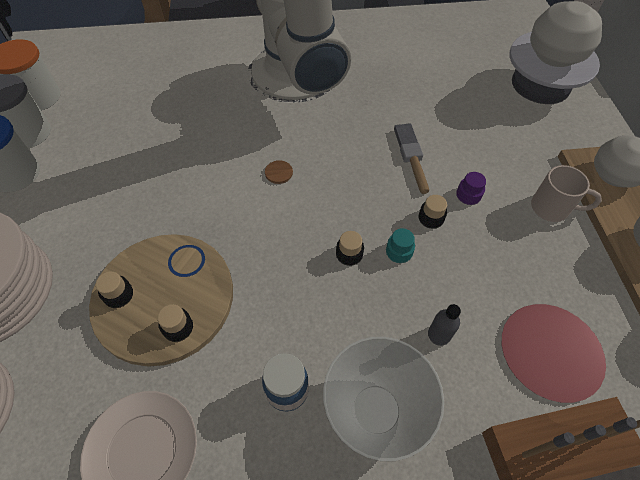

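The top view shows beige-on-black cushions at (302,219) and (208,257), both loose on the table. The two at (473,143) and (540,181) are fixed on the rest. The turquoise one (251,218) and the purple one (158,285) are not meant. The blue ring is at (470,218). The scene view agrees: loose ones at (350,245) and (433,210), ring at (187,261).

```bash
python3 - <<'E'
from h import *
def beige(c,rng):
    hsv=cv2.cvtColor(c['frame'],cv2.COLOR_RGB2HSV); m=cv2.inRange(hsv,(8,70,110),(22,180,255))
    n,l,st,ce=cv2.connectedComponentsWithStats(m); return [(ce[i],st[i,4]) for i in range(1,n) if st[i,4]>150]
for n in('top','scene'):
    s,c=pickle.load(open(f'pics/{n}0.pkl','rb'))
    pts=[(302,217),(208,255)] if n=='top' else [(350,243),(434,205)]
    hsv=cv2.cvtColor(c['frame'],cv2.COLOR_RGB2HSV)
    for u,v in pts:
        h0=hsv[v,u].astype(int); w=np.zeros(hsv.shape[:2],np.uint8); cv2.circle(w,(u,v),24,255,-1)
        m=cv2.inRange(hsv,(5,65,100),(25,255,255))&w
        nn,l,st,ce=cv2.connectedComponentsWithStats(m); i=l[v,u]
        print(n,(u,v),h0,ce[i],st[i],'z48',ray(s,c,ce[i],48).round(1))
    m=cv2.inRange(hsv,(100,120,40),(125,255,255))
    u,v=(470,218) if n=='top' else (187,261)
    w=np.zeros_like(m);cv2.circle(w,(u,v),28,255,-1)
    cs=np.argwhere(m&w)[:,::-1].astype(np.float32); e=cv2.fitEllipse(cv2.convexHull(cs)); print('ring',e,ray(s,c,e[0],18).round(1))
    # board
    m=cv2.inRange(hsv,(8,50,60),(25,255,255)); n_,l,st,ce=cv2.connectedComponentsWithStats(m); i=np.argmax(st[1:,4]*(np.hypot(*(ce[1:]-((490,185) if n=='top' else (160,295))).T)<30))+1
    cc=cv2.convexHull(np.argwhere(l==i)[:,::-1].astype(np.float32)); e=cv2.fitEllipse(cc); print('board',e,ray(s,c,e[0],16).round(1))
    # turquoise/purple for obstacles
s,c=pickle.load(open('pics/top0.pkl','rb')); print(ray(s,c,(251,217),30).round(),ray(s,c,(158,284),30).round(),ray(s,c,(474,139),70).round(),ray(s,c,(543,178),70).round())
f=cv2.imread('pics/top0.png')[170:310,120:400]; cv2.imwrite('pics/crop.png',cv2.resize(f,None,fx=2.8,fy=2.8,interpolation=2))
E
```

```text
top (302, 217) [ 18  88 147] [300.29832936 215.94272076] [289 205  24  23 419] z48 [544.1  61.2  48. ]
top (208, 255) [ 16  99 149] [202.59854015 255.13138686] [192 244  23  23 411] z48 [479.7 236.   48. ]
ring ((469.5797119140625, 217.85394287109375), (35.31501770019531, 36.56961441040039), 112.1482162475586) [ 535.4 -243.4   18. ]
board ((490.11053466796875, 185.5407257080078), (134.17471313476562, 140.3053436279297), 101.33502197265625) [ 594.3 -285.    16. ]
scene (350, 243) [ 18  82 133] [350.88046647 240.23906706] [340 231  22  23 343] z48 [543.3  61.9  48. ]
scene (434, 205) [ 17  82 133] [436.32155477 202.8409894 ] [426 195  21  17 283] z48 [478.3 237.3  48. ]
ring ((186.07400512695312, 260.4382019042969), (30.162643432617188, 37.214439392089844), 65.56282043457031) [ 534.7 -242.5   18. ]
board ((160.86016845703125, 299.716796875), (125.1342544555664, 149.6352081298828), 60.53154373168945) [ 608.4 -284.1   16. ]
[549. 153.  30.] [432. 322.  30.] [ 665. -246.   70.] [ 591. -358.   70.]
```

View pics/crop.png

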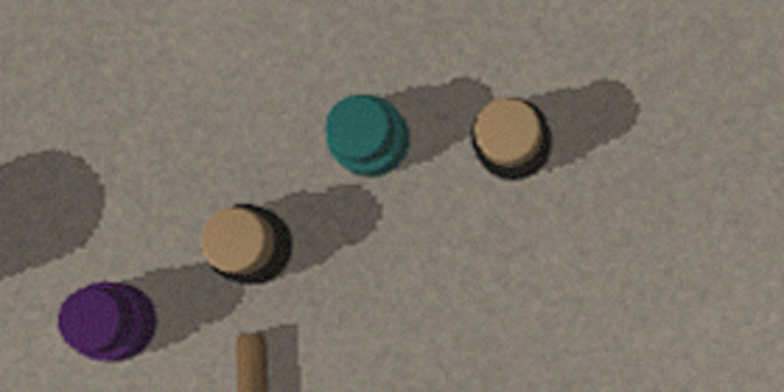

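The crop confirms two beige foam-in-black-cup cushions next to the turquoise and purple ones. Left cushion is at about (479,236), right at (544,61), and the place is at (535,-243). I'll swing on an arc to the left cushion, closing the fingers on the way.

Request:
arm_command(increments=[[[58, -6.5, 0], -0.097, 0], [[58, -6.5, 0], -0.097, 0], [[58, -6.5, 0], -0.097, 0], [[58, -6.5, 0], -0.097, 0], [[58, -6.5, 0], -0.097, 0], [[58, -6.5, 0], -0.097, 0], [[58, -6.5, 0], -0.097, 0], [[56, -6.5, 0], -0.097, 0], [[56, -6.5, 0], -0.097, 0], [[56, -6.5, 0], -0.097, 0], [[56, -6.5, 0], -0.097, 0], [[54, -6.5, 0], -0.097, 0], [[54, -6.5, 0], -0.097, 0], [[54, -6.5, 0], -0.097, 0], [[54, -6.5, 0], -0.097, 0], [[54, -6.5, 0], -0.097, 0], [[52, -6.5, 0], -0.097, 0], [[30, -3, 30], -0.097, 0]], grip_force=30)

```text
time_s: 2.35
tcp_pos: [495.2, 236.2, 203.3]
eef_rot: [1.647, 2.673, 0.006]
force: [0.4, 0.6, -0.4]
gripper_width: -0.1
grasp_force: 0.0
```

```bash
cat >> h.py <<'E'
def to(s,X,yaw=None):
    R=cv2.Rodrigues(np.array(s['eef_rot'],float))[0]; print('tcp',np.round(s['tcp_pos'],1),'z',R[:,2].round(3),'ytool deg',np.degrees(np.arctan2(R[1,1],R[0,1])).round(1),'delta tool',np.round(R.T@(np.array(X)-s['tcp_pos']),1),'F',np.round(s['force'],2),'t',s['time_s'],'j6',s['joint_pos'][5].round(2))
E
python3 - <<'E'
from h import *
s,c=snap('wrist','w1'); to(s,[479,236,60]); print(proj(s,c,[479,236,52]),c['fx'])
E
```

```text
tcp [495.2 236.2 203.3] z [ 0.004  0.002 -1.   ] ytool deg 26.7 delta tool [  7.1 -15.2 143.3] F [ 0.39  0.58 -0.37] t 2.35 j6 -0.08
(np.float64(300.2886958269452), np.float64(216.92068068814854)) 364.79868552221984
```

View pics/w1.png

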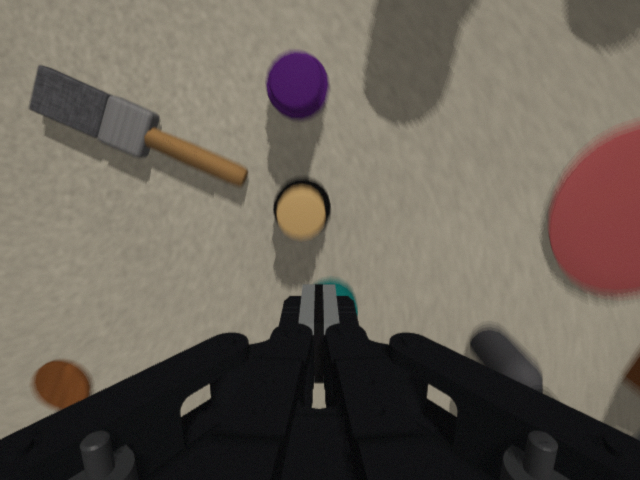

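The wrist view shows the foam top at about (301,213), with purple above it at (298,85) and the handle tip at (240,174). My prediction was (300,217), which agrees within 3 mm.

```bash
cat >> h.py <<'E'
def foam(s,c,X):
    u,v=map(int,proj(s,c,X)); hsv=cv2.cvtColor(c['frame'],cv2.COLOR_RGB2HSV); w=np.zeros(hsv.shape[:2],np.uint8); cv2.circle(w,(u,v),45,255,-1)
    m=cv2.inRange(hsv,(10,80,165),(22,255,255))&w; cs=max(cv2.findContours(m,0,2)[0],key=cv2.contourArea); e=cv2.fitEllipse(cv2.convexHull(cs)); P=ray(s,c,e[0],X[2]); print('foam',e,P.round(1)); return P
E
python3 - <<'E'
from h import *
s,c=pickle.load(open('pics/w1.pkl','rb')); P=foam(s,c,[479,236,52]); to(s,[P[0],P[1],60])
E
```

```text
foam ((300.8031005859375, 207.5937042236328), (34.11803436279297, 45.10420608520508), 83.68894958496094) [476.  243.1  52. ]
tcp [495.2 236.2 203.3] z [ 0.004  0.002 -1.   ] ytool deg 26.7 delta tool [ 14.8 -14.7 143.3] F [ 0.39  0.58 -0.37] t 2.35 j6 -0.08
```

Request:
arm_command(increments=[[[10.5, -15, 30], 0, 0], [[0, 0, 50], 0, 0], [[0, 0, 40], 0, 0], [[0, 0, 20], 0, 0], [[0, 0, 0], 0, 0]])

```text
time_s: 3.02
tcp_pos: [476.4, 235.8, 59.8]
eef_rot: [-1.655, -2.668, 0.004]
force: [0.8, -0.1, -0.5]
gripper_width: -0.2
grasp_force: 0.0
```

Request:
arm_command(increments=[[[0, 0, 6], 0, 0], [[0, 0, 6], 0, 0], [[0, 0, 4], 0, 0], [[0, 0, 0], 0, 0]])

```text
time_s: 3.52
tcp_pos: [478.3, 236.7, 46.7]
eef_rot: [1.654, 2.668, 0.004]
force: [1.2, 0.1, 5.5]
gripper_width: 0.3
grasp_force: 2.8
```

Request:
arm_command(increments=[[[0, 0, 3], 0, 0], [[0, 0, 3], 0, 0], [[0, 0, 0], 0, 0], [[0, 0, 0], 0, 0]])

```text
time_s: 4.03
tcp_pos: [478.5, 236.8, 42.0]
eef_rot: [1.654, 2.668, 0.005]
force: [-2.3, 0.1, 11.0]
gripper_width: -0.0
grasp_force: 5.1
```

Left resists with 11 N at about 11 mm, so it is the firm one. I'll let it spring back and go to the right one.

Request:
arm_command(increments=[[[0, 0, 0], 0, 0], [[0, 0, -10], 0, 0], [[0, 0, -40], 0, 0], [[0, 0, -40], 0, 0], [[-47, 1.5, -40], 0.087, 0], [[-47, 1.5, 0], 0.087, 0], [[-47, 1.5, 0], 0.087, 0], [[-45, 1.5, 0], 0.087, 0], [[0, 0, 0], 0, 0]])

```text
time_s: 5.15
tcp_pos: [543.4, 60.4, 168.9]
eef_rot: [-2.098, -2.338, 0.002]
force: [-0.1, 0.7, -0.3]
gripper_width: 0.2
grasp_force: 0.0
```

```bash
python3 - <<'E'
from h import *
s,c=snap('wrist','w2'); P=foam(s,c,[544,61.5,52]); to(s,[544,61.5,60]); print(proj(s,c,[544,61.5,52]))
E
```

```text
foam ((318.2522277832031, 228.4851837158203), (42.10923767089844, 47.038002014160156), 79.7650146484375) [542.2  65.7  52. ]
tcp [543.4  60.4 168.9] z [-0.001 -0.001 -1.   ] ytool deg 6.2 delta tool [  1.    0.9 108.8] F [-0.14  0.65 -0.33] t 5.15 j6 -0.06
(np.float64(320.09128164802974), np.float64(234.2482846604607))
```

View pics/w2.png

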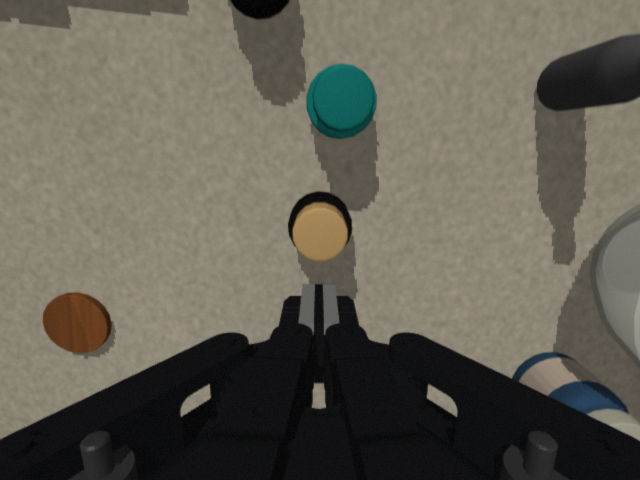

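The foam top is at (320,232), right below the tool, with turquoise at (340,100) well clear.

Request:
arm_command(increments=[[[2, 0, 50], 0, 0], [[0, 0, 38], 0, 0], [[0, 0, 20], 0, 0], [[0, 0, 0], 0, 0], [[0, 0, 0], 0, 0]])

```text
time_s: 5.82
tcp_pos: [544.0, 65.6, 63.3]
eef_rot: [2.09, 2.343, 0.003]
force: [0.1, -0.3, 1.0]
gripper_width: 0.0
grasp_force: 0.0
```

Request:
arm_command(increments=[[[0, 0, 7], 0, 0], [[0, 0, 7], 0, 0], [[0, 0, 5], 0, 0], [[0, 0, 3], 0, 0], [[0, 0, 0], 0, 0]])

```text
time_s: 6.45
tcp_pos: [543.5, 65.2, 39.7]
eef_rot: [2.092, 2.343, 0.001]
force: [2.3, 0.6, 3.5]
gripper_width: 0.0
grasp_force: 1.7
```

Right gives only 3.5 N at 12 mm, so it is soft. I'll return to the left cushion to grasp it, turning the fingers away from the handle.

Request:
arm_command(increments=[[[0, 0, 0], 0, 0], [[0, 0, -10], 0, 0], [[0, 0, -40], 0, 0], [[0, 0, -40], 0, 0], [[46, 0, -40], -0.087, 60], [[46, -5, 0], -0.087, 75], [[46, -5, 0], -0.087, 75], [[45, -5, 0], -0.087, 75], [[0, 0, 0], -0.14, 75], [[0, 0, 0], -0.14, 75], [[0, 0, 0], -0.14, 75], [[0, 0, 0], 0, 75]])

```text
time_s: 7.95
tcp_pos: [484.2, 237.5, 169.0]
eef_rot: [-1.063, -2.955, 0.002]
force: [-0.4, 0.2, 0.2]
gripper_width: 74.9
grasp_force: 0.0
```

```bash
python3 - <<'E'
from h import *
s,c=snap('wrist','w3'); P=foam(s,c,[478,237.5,52]); to(s,[478,237.5,0]); print(proj(s,c,[478,237.5,52]),proj(s,c,[478,237.5,0]))
E
```

```text
foam ((319.6035461425781, 217.10301208496094), (19.416500091552734, 44.187164306640625), 109.42829895019531) [473.4 246.8  52. ]
tcp [484.2 237.5 169. ] z [-0.002 -0.001 -1.   ] ytool deg 50.4 delta tool [  4.6  -3.7 169. ] F [-0.38  0.16  0.23] t 7.95 j6 -0.49
(np.float64(313.8107695501853), np.float64(229.8014755122124)) (np.float64(314.7160927293754), np.float64(215.79248275823699))
```

View pics/w3.png

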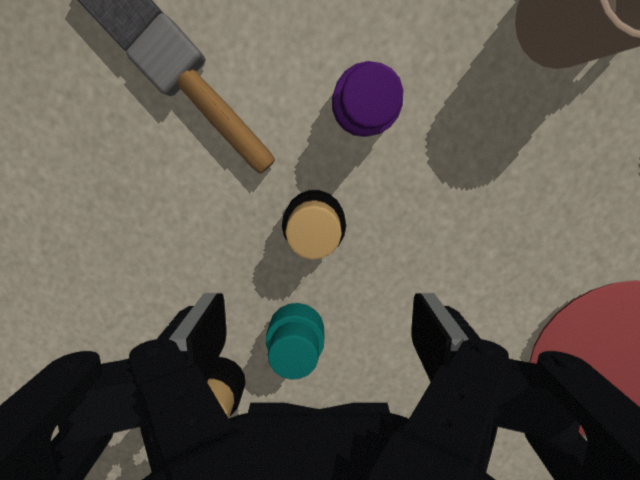

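The foam centre at (314,230) matches the prediction, and the handle tip at (260,160) is off the finger line. I'll descend, grip and check.

Request:
arm_command(increments=[[[4.6, -3.7, 50], 0, 75], [[0, 0, 50], 0, 75], [[0, 0, 40], 0, 75], [[0, 0, 20], 0, 75], [[0, 0, 5], 0, 75], [[0, 0, 0], 0, 40], [[0, 0, 0], 0, 40], [[0, 0, 0], 0, 40], [[0, 0, 0], 0, 40]], grip_force=40)

```text
time_s: 9.12
tcp_pos: [480.2, 238.4, 6.5]
eef_rot: [1.061, 2.954, 0.004]
force: [-0.9, 0.1, 6.3]
gripper_width: 50.7
grasp_force: 42.7
```

Request:
arm_command(increments=[[[0, 0, -10], 0, 40], [[0, 0, -30], 0, 40], [[0, 0, -40], 0.14, 40], [[0, 0, -40], 0.14, 40], [[0, 0, -30], 0.14, 40], [[-47, 3, 0], 0.089, 40], [[-48, 3, 0], 0.089, 40], [[-48, 3, 0], 0.089, 40], [[-49, 3, 0], 0.089, 40], [[-49, 3, 0], 0.089, 40], [[-50, 3, 0], 0.089, 40], [[-50, 3, 0], 0.089, 40], [[-51, 3, 0], 0.089, 40], [[-51, 3, 0], 0.089, 40], [[-52, 3, 0], 0.089, 40], [[0, 0, 0], 0, 40], [[0, 0, 0], 0, 40]])

```text
time_s: 11.25
tcp_pos: [533.0, -238.5, 154.2]
eef_rot: [-2.643, -1.697, -0.0]
force: [-0.1, 0.6, -1.8]
gripper_width: 50.2
grasp_force: 42.2
```

```bash
python3 - <<'E'
from h import *
s,c=snap('wrist','w4'); print(s['gripper_width'],s['grasp_force']); to(s,[535,-243,24.5]); print(proj(s,c,[535,-243,18]))
hsv=cv2.cvtColor(c['frame'],cv2.COLOR_RGB2HSV); m=cv2.inRange(hsv,(100,120,40),(125,255,255)); 
n,l,st,ce=cv2.connectedComponentsWithStats(m); print([(ce[i].round(),st[i]) for i in range(1,n) if st[i,4]>100])
E
```

```text
50.181179979633455 42.24838435649872
tcp [ 533.  -238.5  154.2] z [-0.     0.001 -1.   ] ytool deg -24.6 delta tool [ -3.4   3.7 129.7] F [-0.07  0.57 -1.76] t 11.25 j6 -0.05
(np.float64(323.430125399798), np.float64(233.42721940182085))
[(array([324., 219.]), array([ 281,  192,   85,   68, 1078], dtype=int32))]
```

View pics/w4.png

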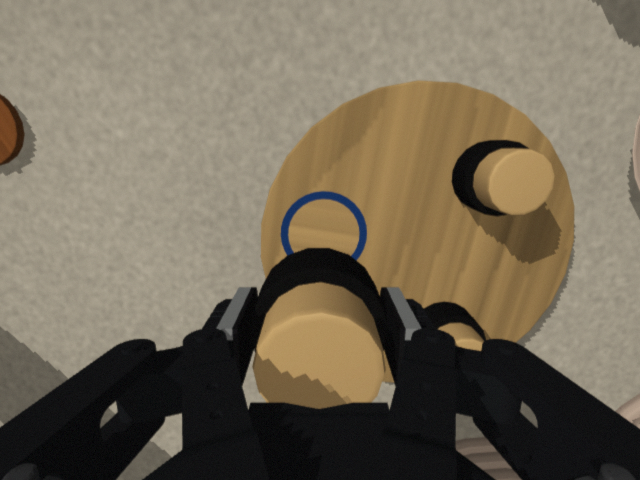

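The ring spans columns 281–366 with its top at row 192, so its centre is at about (323,234) as predicted. The cup is held upright. Lowering.

Request:
arm_command(increments=[[[-3.4, 3.7, 40], 0, 40], [[0, 0, 50], 0, 40], [[0, 0, 25], 0, 40], [[0, 0, 9], 0, 40], [[0, 0, 0], 0, 40], [[0, 0, 0], 0, 40]])

```text
time_s: 12.05
tcp_pos: [536.3, -243.5, 32.4]
eef_rot: [2.641, 1.697, 0.003]
force: [0.2, -0.4, -1.9]
gripper_width: 50.5
grasp_force: 42.3
```

Request:
arm_command(increments=[[[0, 0, 4], 0, 40], [[0, 0, 2], 0, 40], [[0, 0, 1], 0, 40], [[0, 0, 0], 0, 40]])

```text
time_s: 12.55
tcp_pos: [535.3, -243.5, 24.5]
eef_rot: [2.643, 1.697, 0.001]
force: [-2.8, 1.2, 4.7]
gripper_width: 50.4
grasp_force: 43.0
```

Request:
arm_command(increments=[[[0, 0, 0], 0, 60], [[0, 0, 0], 0, 75], [[0, 0, 0], 0, 75], [[0, 0, 0], 0, 75], [[0, 0, -20], 0, 75], [[0, 0, -40], 0, 75], [[0, 0, -50], 0, 40], [[0, 0, -20], 0, 0], [[0, 0, 0], 0, 0], [[0, 0, 0], 0, 0], [[0, 0, 0], 0, 0], [[0, 0, 0], 0, 0]])

```text
time_s: 14.05
tcp_pos: [534.6, -243.1, 151.7]
eef_rot: [-2.642, -1.696, 0.002]
force: [-0.0, 0.9, -0.1]
gripper_width: -0.1
grasp_force: 0.0
```

```bash
python3 - <<'E'
from h import *
s,c=snap('wrist','w5'); to(s,[535,-243,80]); print(proj(s,c,[535,-243,70]),proj(s,c,[535,-243,18]))
E
```

```text
tcp [ 534.6 -243.1  151.7] z [-0.002  0.001 -1.   ] ytool deg -24.6 delta tool [ 0.3  0.5 71.7] F [-0.04  0.87 -0.13] t 14.05 j6 -0.06
(np.float64(319.4636870808813), np.float64(248.80442200870974)) (np.float64(319.4890943114952), np.float64(229.66406618546938))
```

View pics/w5.png

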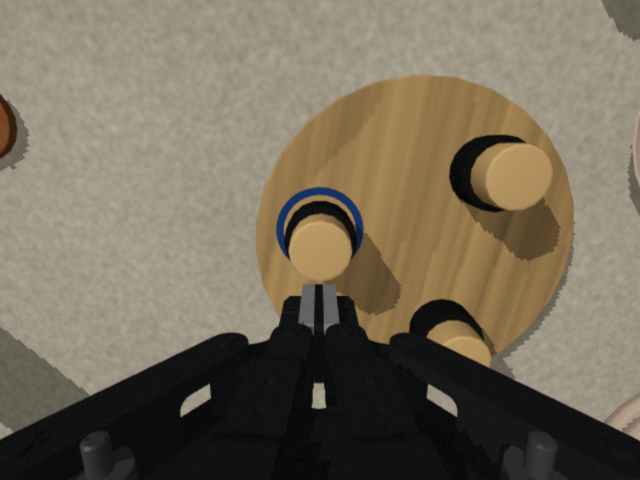

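The cushion stands upright, centred in the ring, with its foam top at (320,250) against a predicted (319,249). Now the proof press.

Request:
arm_command(increments=[[[0, 0, 40], 0, 0], [[0, 0, 30], 0, 0], [[0, 0, 4], 0, 0], [[0, 0, 0], 0, 0], [[0, 0, 6], 0, 0], [[0, 0, 6], 0, 0], [[0, 0, 2], 0, 0], [[0, 0, 0], 0, 0]])

```text
time_s: 15.1
tcp_pos: [535.8, -243.7, 66.3]
eef_rot: [2.642, 1.697, 0.002]
force: [0.9, -1.3, 4.5]
gripper_width: 0.4
grasp_force: 2.0
```

Request:
arm_command(increments=[[[0, 0, 4], 0, 0], [[0, 0, 3], 0, 0], [[0, 0, 2], 0, 0], [[0, 0, 0], 0, 0], [[0, 0, 0], 0, 0]])

```text
time_s: 15.72
tcp_pos: [535.9, -243.8, 59.0]
eef_rot: [2.641, 1.696, 0.003]
force: [-1.2, 0.5, 11.7]
gripper_width: 0.0
grasp_force: 5.6
```

Request:
arm_command(increments=[[[0, 0, 0], 0, 0], [[0, 0, 0], 0, 0], [[0, 0, -10], 0, 0], [[0, 0, -20], 0, 0], [[0, 0, -50], 0, 0], [[0, 0, -50], 0, 0], [[0, 0, -20], 0, 0], [[0, 0, 0], 0, 0], [[0, 0, 0], 0, 0], [[0, 0, 0], 0, 0]])

```text
time_s: 16.98
tcp_pos: [534.4, -243.0, 203.6]
eef_rot: [-2.64, -1.696, 0.003]
force: [-0.1, 0.4, -0.2]
gripper_width: 0.1
grasp_force: 0.0
```

```bash
python3 - <<'E'
from h import *
s,c=snap('wrist','w6'); snap('scene','s6'); to(s,[535,-243,80])
a=cv2.imread('pics/w6.png');b=cv2.imread('pics/s6.png');cv2.imwrite('pics/both.png',cv2.resize(np.hstack([a,b]),(800,300)))
E
```

```text
tcp [ 534.4 -243.   203.6] z [-0.004  0.002 -1.   ] ytool deg -24.6 delta tool [  0.2   1.1 123.6] F [-0.14  0.38 -0.25] t 16.975 j6 -0.06
```

View pics/both.png

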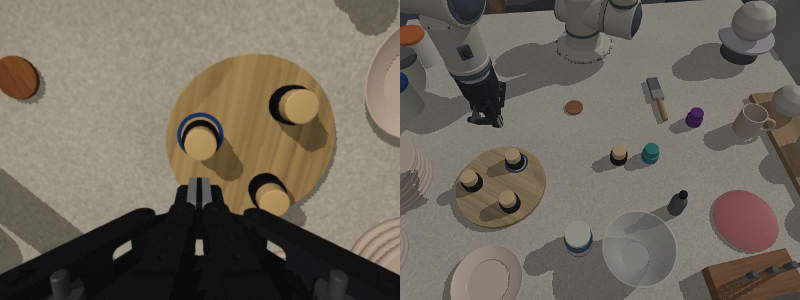

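The firm cushion stands in the ring at (200,140), and the soft one is still at its spot at (619,155). The arm touches nothing.

```bash
python3 -c "
from h import *
print(close_job())"
```

```text
the job is handed in; nothing more can be done
None
```

The job is handed in: the left cushion was the firm one (11 N at about 11 mm, against 3.5 N for the right), and it now stands centred in the blue ring, proved there at 11.7 N; the soft one stands where it was.

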